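Set and lock the load dial of a specimen polishing head

TASK

Set the load on the polishing head: turn the round dial on top of it back (anticlockwise) to its zero stop, then bring it up (clockwise) exactly four clicks and let go. Then swing the ball-ended clamp lever beside it fully home to lock the setting, without shifting any of the loose things lying about.

Things in the scene. Friction and masses are not known exactly. Their poses are not given: they have to be found in the camera images.
- dial (a joint): the load dial's angle, rad, growing clockwise seen from above; zero stop at 0 (hard at -0.02), far stop at 3.14. 18 clicks a turn (20 degrees = 0.349 rad each): a sprung ball drops between teeth and pulls the freed dial to the nearest click, so it rests at 0, 0.349, 0.698 ...; click four is 1.396. It starts on the first to fifth click. About 0.15 N m turns it over a click
- dial_grip (a point): on the dial's vertical axis, 22 mm above the scale face, 10 mm below the dial's top; turns with the dial, x axis away from its white line. The dial: round knurled aluminium cap, diameter 48, height 30 mm, black top with a white line from centre to rim, on a brown round housing (diameter 86 mm) with ten black ticks 20 degrees apart; the line stands at the longest tick at zero
- clamp (a joint): the clamp lever's angle, rad, about a vertical pin, growing clockwise seen from above: 0 fully open, 1.2 fully home at its stop, where a cam pad grips the dial's drum (from about 1.05 on). It starts at 0 to 0.25 (dial free), stays where it is left, and needs about 3 N at the ball, 5 N near home
- clamp_ball (a point): centre of the black ball, 24 mm in diameter, at the end of the clamp lever, 85 mm from the lever's pin; the steel rod (9 mm) comes up to it at a slant from the pin's side. It is about 11 mm higher than point dial_grip
- clamp_pivot (a point): point on the vertical axis of the clamp lever's pin, at the ball's height; it is 56 mm from the dial's axis. The lever's steel hub is 25 mm in diameter and stands on a brown lug at the side of the dial housing; the lug's top is 33 mm below this point
- head: bronze-brown polishing head, fixed on the deck; origin on the deck under the dial's axis. Its arm runs along its -y to a spindle and digital indicator (190 mm from the dial's axis, top 30 mm above point dial_grip; of nearer things only the lever's ball tops the dial); clamp lug on its +y side. Open, the lever points along +y; home, it has swung 1.2 rad towards +x
- polisher: the black polisher deck let into the bench, 360 mm (x) by 560 mm (y), 30 mm high, with a round splash bowl and pinkish platen on its -y side and the head on its +y side; origin under its centre. Fixed
- mount_a: loose black resin specimen mount, 30 mm in diameter, 18 mm high, on the deck; origin at its underside. Leave it alone
- mount_b: a second, equal specimen mount on the deck; origin at its underside. Leave it alone
- dropper: loose small amber bottle with a black cap, 29 mm in diameter, 75 mm high, on the deck; origin at its underside. Leave it alone
- hex_key: loose hexagon key, 80 mm long, lying on the deck; origin at its middle. Leave it alone
- suspension: loose white plastic bottle, 68 mm in diameter, 185 mm high, standing on the bench; origin at its underside. Leave it alone
- beaker: loose glass beaker, 68 mm across, 90 mm high, standing on the bench; origin at its underside. Leave it alone

How it is judged:
By the outcome, as a careful person would: the job done as asked, in the order asked, and still so for the second after the job is handed in, with the robot touching nothing.
It also fails if it takes over 67 s, if anything falls off the work surface, if the arm or the gripper's body presses on something with over 40 N, if the wrist force passes 120 N, or if a joint passes its speed limit or range.

ROBOT

A 6-joint arm with a two-finger parallel gripper is mounted at the origin on the work surface. World frame = base frame: x ahead of the robot, y to its left, z up, the work surface at z = 0. Lengths are in m, angles in rad, forces in N, time in s.
With the tool pointing down it reaches from about 0.35 to 0.8 m from the base axis. Payload 7.3 kg.
Tool frame: the origin (TCP) lies at the very end of the fingers, on their centre line; the grasp point (between the pads) lies 19 mm behind it (env.hold_point_z is the distance from the TCP to the grasp point, in m); z points along the fingers, y is the line along which they close (so a half turn about z gives the same grasp; the last joint's range is limited). The gripper opens to 85 mm and grips with 20 to 120 N. Pads are 22 mm wide; open, the fingers measure 114 mm over their backs; the gripper's body (76 mm by 85 mm) begins 54 mm behind the grasp point. The pads swing forward as they close: fully open they stand 13 mm farther back than shut.
Start: joints at [-1.339, 0.342, 1.524, -0, 1.275, -0.146], TCP at [0.194, -0.488, 0.231] pointing down, gripper open.
Joint ranges: [-2.53, 2.53], [-0.77, 2.02], [0.04, 2.7], [-1, 4.14], [0.28, 2.66], [-3.11, 3.11]. Speed limits (rad/s): [2.57, 2.57, 3.14, 3.14, 3.14, 3.14].

INTERFACE

Orientations are given as a 3x3 rotation matrix whose columns are the frame's x, y, z axes.
In Python, from bench import env gives the robot as it stands.
- The arm moves only by the shell command python3 -m creep 'ROWS'. ROWS is JSON, a list of rows, each a list of 7 numbers: the gripper's target within -1 to 1 (shut at 1, half-way at 0, fully open at -1), then the shift along the tool's x, y, z each as a share of 120 mm, from -1 to 1, then the turn, a rotation vector about the tool's x, y, z each as a share of 180 degrees, from -1 to 1. In form: [[claw, dx, dy, dz, ax, ay, az], ...]. A call has 1 to 20 rows; each row is the pose to reach, as a shift and turn from the pose commanded when the call began, along the tool's axes at that moment, turning the shorter way round; what a row does not reach only later rows make up. A row lasts 1/10 s, in which the tool goes at most 50 mm and 8.59 degrees, less where a joint would pass 70% of its speed; a pose out of reach is approached as far as the arm can. A call with a number of a shift or a turn outside -1 to 1 is refused whole. A call with a gripper value outside its range is refused whole. The fingers move at their own pace and stop on an object; the grip force is fixed at half the most. Time passes only in rows, so rows that repeat a pose let the fingers close. It gives the time, the measured TCP pose, the force, the opening and the grip force at its end, in the units of the state.
- env.observe(): the state, without advancing time (a new reading comes with each control period).
- env.get_image(name): name is "side" or "top"; returns a dict with "color" (384x512x3 uint8, red, green, blue), "K" (3x3 intrinsics, pixels), "k1" (the pictures are not rectified: a ray, as slopes to the right and down, at radius r is drawn at 1 + k1 r^2 times it, then the intrinsics apply), "eye" and "attitude" of the camera in the world. Camera axes: x right, y down, z forward; pixel columns grow to the right and rows downward; lengths in m; the calibration is good to about 2 mm. A picture is of the moment at which its call begins. There is no depth.
- env.job_done(): hands the job in; it is judged then, once.
The state is a dict: "time": time; "joint_positions": joint angles; "dq": joint speeds; "joint_torque": joint torques, N m; "eef_pos": TCP position; "tcp_rot": TCP orientation; "contact_force": force on the tool from outside, world axes, zero at the start; "torque": the same for the moment, N m; "grip_width": finger opening in m; "gripper_force": force on a finger pad.
Only numpy, scipy, OpenCV 4.12 (cv2) and the standard library are available. Lean on these libraries where they do the work, as an engineer would, in place of code of your own. Each camera call takes 0.05 s, during which the arm holds its last target. There are 200 camera calls.

## Working session

There is one attempt and no reset: what is moved stays moved. The work goes in short steps, Python scripts to look and compute and a shell command to move; the robot and the scene stay as the last step left them, time stands still between calls to the robot, and variables do not carry over. Pictures are saved under pics/ and viewed, at most 10 in all, crops included, and the job is handed in when it is done.

```bash
mkdir -p pics; ls
cat > h.py <<'E'
import numpy as np, cv2
from bench import env
def snap(n,f):
    d=env.get_image(n); cv2.imwrite('pics/'+f,d['color'][:,:,::-1]); np.savez('pics/'+f+'.npz',**{k:d[k] for k in d}); return d
def ray(d,u,v):
    K=np.array(d['K']); p=np.array([(u-K[0,2])/K[0,0],(v-K[1,2])/K[1,1]]); q=p.copy()
    for _ in range(20): q=p/(1+float(d['k1'])*(q@q))
    r=np.array(d['attitude'])@np.array([q[0],q[1],1]); return np.array(d['eye']),r
def onz(d,u,v,z):
    e,r=ray(d,u,v); return e+r*(z-e[2])/r[2]
def proj(d,P):
    K=np.array(d['K']); c=np.array(d['attitude']).T@(np.array(P)-np.array(d['eye'])); q=c[:2]/c[2]; q=q*(1+float(d['k1'])*(q@q)); return K[0,0]*q[0]+K[0,2],K[1,1]*q[1]+K[1,2]
def tri(d1,p1,d2,p2):
    e1,r1=ray(d1,*p1);e2,r2=ray(d2,*p2)
    s=np.linalg.lstsq(np.c_[r1,-r2],e2-e1,rcond=None)[0]; a=e1+s[0]*r1;b=e2+s[1]*r2
    return (a+b)/2,np.linalg.norm(a-b)
E
python3 - <<'E'
from h import *
for n in('top','side'):
    d=snap(n,n+'0.png'); print(n,d['eye'],np.round(d['attitude'],3).tolist(),d['k1'],np.array(d['K']).tolist())
print(env.observe(),env.hold_point_z)
E
```

```text
pics
top [4.83745025e-01 8.96765919e-04 1.23335375e+00] [[0.016, -0.997, 0.07], [-1.0, -0.016, -0.01], [0.011, -0.069, -0.998]] -0.018736953741816345 [[361.33482348288106, 0.0, 254.941035262361], [0.0, 361.33482348288106, 185.93456274950188], [0.0, 0.0, 1.0]]
side [-0.09494111 -0.68691622  1.32571179] [[0.721, -0.54, 0.434], [-0.693, -0.561, 0.452], [-0.001, -0.627, -0.779]] -0.1424615229005624 [[438.61538678736235, 0.0, 259.1973354951327], [0.0, 438.61538678736235, 194.43415015076016], [0.0, 0.0, 1.0]]
{'time': 0.1, 'joint_positions': array([-1.33899748e+00,  3.42616760e-01,  1.52488831e+00,  2.71193212e-05,
        1.27537087e+00, -1.45987204e-01]), 'dq': array([ 2.82574377e-04, -2.05159685e-03,  2.11515134e-05,  1.06396233e-03,
        8.08723413e-04,  1.09800900e-03]), 'joint_torque': array([ 1.23883732e-03, -4.34449625e+01, -2.46491271e+01, -2.23654688e-04,
        4.68741171e-03,  4.27233672e-06]), 'eef_pos': array([ 0.19361088, -0.48763869,  0.23072586]), 'tcp_rot': array([[ 9.29486505e-01,  3.68856022e-01, -2.69555925e-04],
       [ 3.68856059e-01, -9.29485682e-01,  1.25491996e-03],
       [ 2.12336412e-04, -1.26585850e-03, -9.99999176e-01]]), 'contact_force': array([-0.38746412, -0.93150857, -0.3296965 ]), 'torque': array([-0.0536597 , -0.01143129,  0.03235106]), 'gripper_force': 0.0, 'grip_width': 0.08548972521622086} 0.0187
```

View pics/top0.png

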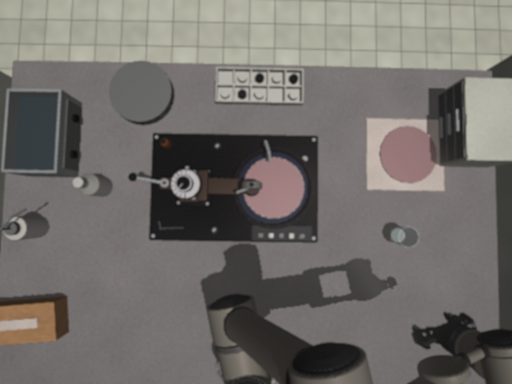

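View pics/side0.png

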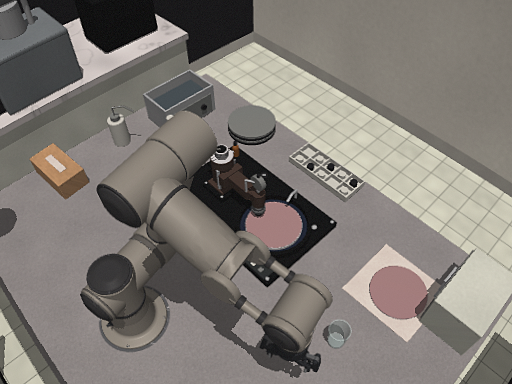

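The top view shows the dial near (185,184), the lever from its hub at (165,183) to its ball at (132,177), and the suspension bottle beside the deck at (90,184). The side view shows the dial at (222,154), with the arm partly in front of the lever. Next I'll enlarge both.

Run:
```python
import cv2,numpy as np
a=cv2.imread('pics/top0.png')[125:245,75:225]; b=cv2.imread('pics/side0.png')[125:215,185:285]
a=cv2.resize(a,(600,480),interpolation=cv2.INTER_CUBIC)
cv2.imwrite('pics/topc.png',a)
```

```text
(no output)
```

View pics/topc.png

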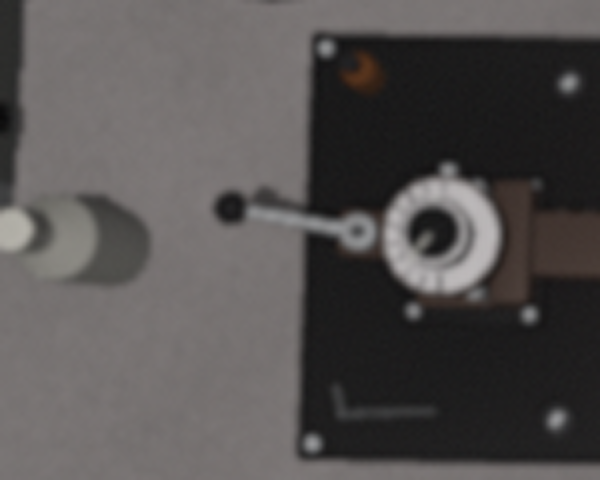

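Run:
```python
import cv2
b=cv2.imread('pics/side0.png')[130:200,190:280]
cv2.imwrite('pics/sidec.png',cv2.resize(b,(720,560),interpolation=cv2.INTER_CUBIC))
```

```text
(no output)
```

View pics/sidec.png

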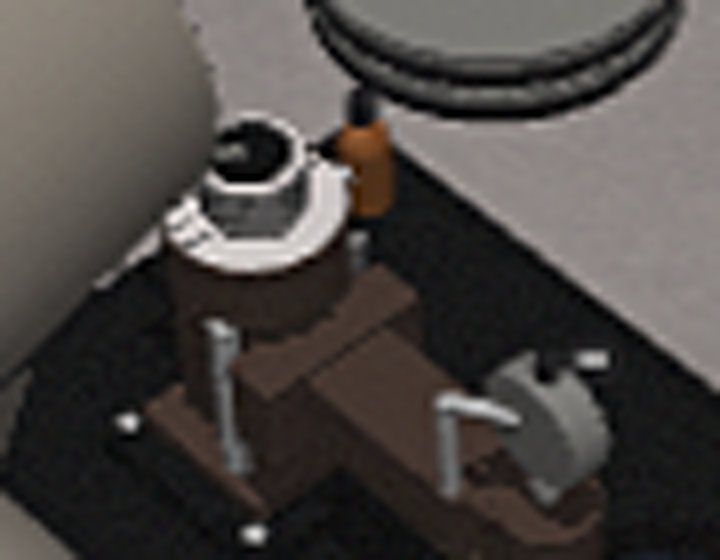

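The side crop shows the black dial top centred at about (254,152), which is full-image (221.3,148.6). The dropper is behind the dial.

Run:
```python
from h import *
T=dict(np.load('pics/top0.png.npz'));S=dict(np.load('pics/side0.png.npz'))
f=lambda u,v:((u+.5)/4-.5+75,(v+.5)/4-.5+125)
P,e=tri(T,f(435,231),S,(221.3,148.6)); print('dialtop',P,e)
z=P[2]
print('scale centre',onz(T,*f(443,236),z-.032))
print('ball',onz(T,*f(231,208),z+.001),'hub top',onz(T,*f(357,231),z-.0))
print('line tip',onz(T,*f(420,246),z))
print('dropper',onz(T,*f(366,70),.09),'susp',onz(T,*f(70,238),0.1),'corners',onz(T,*f(313,36),.03),onz(T,*f(303,457),.03))
print(env.observe()['tcp_rot'])
```

```text
dialtop [0.56067458 0.18871622 0.23305482] 0.0012748005104631342
scale centre [0.55914848 0.1893365  0.20105482]
ball [0.57376862 0.33078165 0.23405482] hub top [0.55930051 0.24316381 0.23305482]
line tip [0.5496034  0.19921175 0.23305482]
dropper [0.69915559 0.27498849 0.09      ] susp [0.56011917 0.50068107 0.1       ] corners [0.73866163 0.33496244 0.03      ] [0.38692412 0.33079428 0.03      ]
[[ 9.29486505e-01  3.68856022e-01 -2.69555925e-04]
 [ 3.68856059e-01 -9.29485682e-01  1.25491996e-03]
 [ 2.12336412e-04 -1.26585850e-03 -9.99999176e-01]]
```

```bash
python3 -m creep '[[-1,0,0,-0.9,0,0,0],[-1,0,0,-0.9,0,0,0],[-1,0,0,-0.9,0,0,0],[-1,0,0,-0.9,0,0,0]]'
python3 -m creep '[[-1,0.98,-0.82,0,0,0,0],[-1,0.98,-0.82,0,0,0,0],[-1,0.98,-0.82,0,0,0,0],[-1,0.98,-0.82,0,0,0,0],[-1,0.98,-0.82,0,0,0,0]]'
python3 -m creep '[[-1,0.98,-0.82,0,0,0,0],[-1,0.98,-0.82,0,0,0,0],[-1,0.98,-0.82,0,0,0,0],[-1,0.98,-0.82,0,0,0,0],[-1,0.98,-0.82,0,0,0,0]]'
python3 -m creep '[[-1,0.98,-0.82,0,0,0,0],[-1,0.98,-0.82,0,0,0,0],[-1,0.98,-0.82,0,0,0,0],[-1,0.98,-0.82,0,0,0,0],[-1,0.98,-0.82,0,0,0,0]]'
python3 - <<'E'
from h import *
d=snap('top','top1.png'); snap('side','side1.png')
o=env.observe();print(o['time'],o['eef_pos'],o['joint_positions'])
c=lambda f,y,x,h,w:cv2.resize(cv2.imread('pics/'+f)[y:y+h,x:x+w],None,fx=6,fy=6,interpolation=cv2.INTER_CUBIC)
a=c('top1.png',145,120,80,100); cv2.imwrite('pics/c1.png',a)
E
```

```text
time: 0.5
eef_pos: [0.1938, -0.4885, 0.3407]
tcp_rot: [[0.929, 0.369, 0.001], [0.369, -0.929, -0.003], [-0.0, 0.004, -1.0]]
contact_force: [0.8, 0.8, -1.6]
grip_width: 0.0852
gripper_force: 0.0
time: 1.0
eef_pos: [0.2669, -0.3518, 0.338]
tcp_rot: [[0.929, 0.371, -0.001], [0.371, -0.929, 0.002], [-0.0, -0.002, -1.0]]
contact_force: [0.1, -0.7, -0.1]
grip_width: 0.0852
gripper_force: 0.0
time: 1.5
eef_pos: [0.3398, -0.2184, 0.3384]
tcp_rot: [[0.929, 0.371, -0.001], [0.371, -0.929, 0.0], [-0.001, -0.001, -1.0]]
contact_force: [0.6, -0.1, 0.3]
grip_width: 0.085
gripper_force: 0.0
time: 2.0
eef_pos: [0.413, -0.0844, 0.3384]
tcp_rot: [[0.929, 0.369, -0.002], [0.369, -0.929, -0.0], [-0.002, -0.0, -1.0]]
contact_force: [0.1, -0.2, 0.1]
grip_width: 0.0855
gripper_force: 0.0
2.1 [ 0.41240715 -0.08543552  0.33873144] [-3.86008751e-01  7.83183981e-02  1.56882352e+00 -8.96766311e-04
  1.49548452e+00  8.09550059e-01]
```

View pics/c1.png

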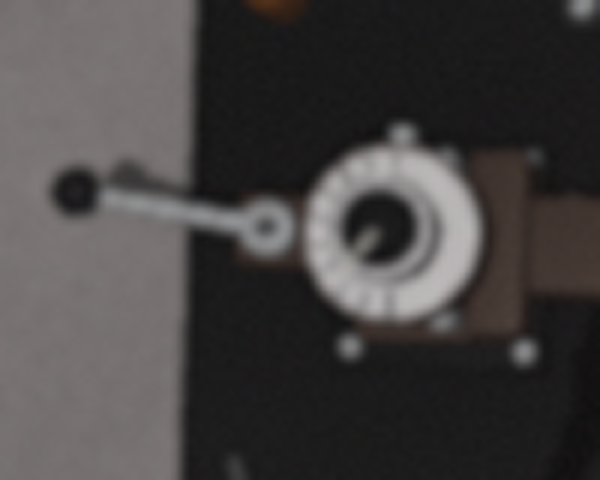

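The dial line points about 45° clockwise from the long tick at (390,300), so the dial is probably on click two. The hub is at (266,227) and the ball at (76,191), which puts the lever at about 0.19 rad.

```bash
python3 -m creep '[[-1,0.993,-0.833,0,0,0,0],[-1,0.993,-0.833,0,0,0,0],[-1,0.993,-0.833,0,0,0,0],[-1,0.993,-0.833,0,0,0,0],[-1,0.993,-0.833,0,0,0,0]]' >/dev/null
python3 -m creep '[[-1,0.993,-0.833,0,0,0,-0.379],[-1,0.993,-0.833,0,0,0,-0.379],[-1,0.993,-0.833,0,0,0,-0.379],[-1,0.993,-0.833,0,0,0,-0.379],[-1,0.993,-0.833,0,0,0,-0.379],[-1,0.993,-0.833,0,0,0,-0.379],[-1,0.993,-0.833,0,0,0,-0.379],[-1,0.993,-0.833,0,0,0,-0.379],[-1,0.993,-0.833,0,0,0,-0.379],[-1,0.993,-0.833,0,0,0,-0.379],[-1,0.993,-0.833,0,0,0,-0.379],[-1,0.993,-0.833,0,0,0,-0.379]]'
python3 - <<'E'
from h import *
d=snap('side','side2.png')
o=env.observe();print(o['time'],o['eef_pos'],o['joint_positions'])
a=cv2.imread('pics/side2.png'); cv2.imwrite('pics/c2.png',cv2.resize(a[105:205,165:290],None,fx=6,fy=6,interpolation=cv2.INTER_CUBIC))
E
```

```text
time: 3.8
eef_pos: [0.5606, 0.1896, 0.3393]
tcp_rot: [[0.005, 1.0, 0.0], [1.0, -0.005, -0.0], [-0.0, 0.0, -1.0]]
contact_force: [0.7, -0.4, 0.4]
grip_width: 0.0855
gripper_force: 0.0
3.85 [0.56054522 0.18989201 0.33931981] [ 1.97262535e-01  4.18734413e-01  1.11537814e+00 -1.57865349e-04
  1.60742490e+00  2.01302905e-01]
```

View pics/c2.png

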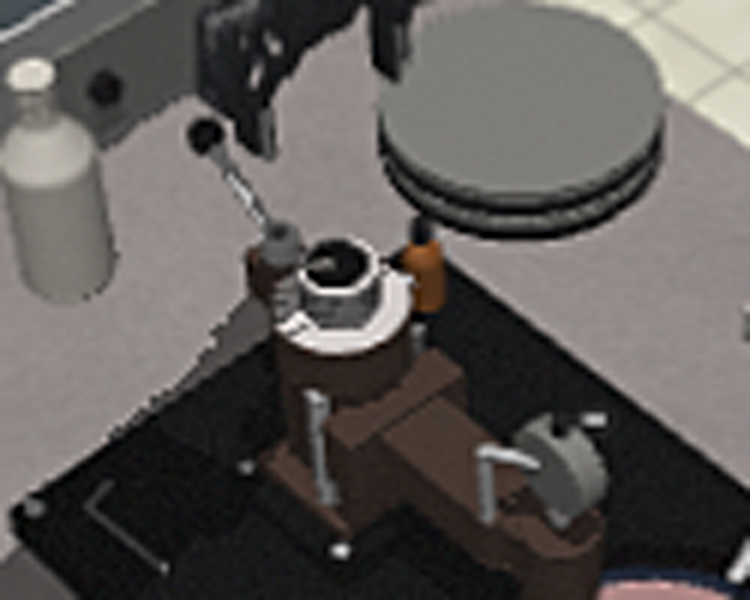

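The arm now hangs clear above the dial. The dial top is centred at (336,263) and the ball at (207,135) in this side crop, so I'll triangulate both with the top view.

Run:
```python
from h import *
T=dict(np.load('pics/top1.png.npz'));S=dict(np.load('pics/side2.png.npz'))
print(tri(T,(132.25,176.4),S,(199.1,127.1)),tri(T,(182.9,182.6),S,(220.8,148.4)))
f=lambda u,v:((u+.5)/6-.5+120,(v+.5)/6-.5+145)
print('scale',onz(T,*f(393,232),.2), 'hub',onz(T,*f(266,227),.22))
```

```text
(array([0.57508784, 0.3313227 , 0.23205152]), np.float64(0.0014112290603760932)) (array([0.55982261, 0.19002953, 0.23369381]), np.float64(0.0008601862957575078))
scale [0.56028846 0.19039503 0.2       ] hub [0.56017117 0.24620475 0.22      ]
```

```bash
python3 -m creep '[[-1,0,0,0.3,0,0,0],[-1,0,0,0.6,0,0,0],[-1,0,0,0.917,0,0,0],[-1,0,0,0.917,0,0,0],[-1,0,0,0.917,0,0,0]]'
python3 -m creep '[[-1,0,0,0.07,0,0,0],[-1,0,0,0.14,0,0,0],[-1,0,0,0.21,0,0,0],[-1,0,0,0.22,0,0,0],[-1,0,0,0.22,0,0,0]]'
python3 -m creep '[[0.2,0,0,0,0,0,0],[1,0,0,0,0,0,0],[1,0,0,0,0,0,0],[1,0,0,0,0,0,0],[1,0,0,0,0,0,0],[1,0,0,0,0,0,0],[1,0,0,0,0,0,0],[1,0,0,0,0,0,0],[1,0,0,0,0,0,0],[1,0,0,0,0,0,0]]'
python3 -c "
from bench import env;o=env.observe();print(o['torque'],o['contact_force'])"
```

```text
time: 4.35
eef_pos: [0.5607, 0.1904, 0.23]
tcp_rot: [[0.003, 1.0, -0.0], [1.0, -0.003, -0.0], [-0.0, -0.0, -1.0]]
contact_force: [1.0, -0.0, 0.5]
grip_width: 0.0856
gripper_force: 0.0
time: 4.85
eef_pos: [0.5604, 0.1902, 0.2026]
tcp_rot: [[0.002, 1.0, -0.0], [1.0, -0.002, -0.0], [-0.0, -0.0, -1.0]]
contact_force: [0.2, 0.5, -0.6]
grip_width: 0.0855
gripper_force: 0.0
time: 5.85
eef_pos: [0.5595, 0.1903, 0.2037]
tcp_rot: [[0.002, 1.0, -0.001], [1.0, -0.002, -0.0], [-0.0, -0.001, -1.0]]
contact_force: [-5.5, -0.7, 4.6]
grip_width: 0.0464
gripper_force: 62.2
[-0.07684134  0.96829464 -0.01056698] [-5.54024859 -0.65106692  4.60101025]
```

```bash
cat > o.py <<'E'
from bench import env
import numpy as np
o=env.observe();R=o['tcp_rot'];print(o['time'],'T',np.round(o['torque'],2),'F',np.round(o['contact_force'],1),'yaw',round(float(np.degrees(np.arctan2(R[1,1],R[0,1]))),2),'w',o['grip_width'],o['eef_pos'],'q6',o['joint_positions'][5])
E
python3 -m creep '[[1,0,0,-0.01,0,0,-0.03],[1,0,0,-0.01,0,0,-0.06],[1,0,0,-0.01,0,0,-0.09],[1,0,0,-0.01,0,0,-0.11],[1,0,0,-0.01,0,0,-0.11],[1,0,0,-0.01,0,0,-0.11]]' >/dev/null; python3 o.py
python3 -m creep '[[1,0,0,0,0,0,-0.03],[1,0,0,0,0,0,-0.06],[1,0,0,0,0,0,-0.08],[1,0,0,0,0,0,-0.08],[1,0,0,0,0,0,-0.08]]'>/dev/null; python3 o.py
python3 -m creep '[[1,0,0,0,0,0,-0.02],[1,0,0,0,0,0,-0.03],[1,0,0,0,0,0,-0.03],[1,0,0,0,0,0,-0.03]]'>/dev/null; python3 o.py
python3 -m creep '[[1,0,0,0,0,0,-0.02],[1,0,0,0,0,0,-0.02],[1,0,0,0,0,0,-0.02],[1,0,0,0,0,0,-0.02]]'>/dev/null; python3 o.py
```

```text
6.45 T [0.03 0.78 0.12] F [-3.5  0.  -0.2] yaw 19.58 w 0.04650851420278915 [0.55962519 0.19029651 0.20373521] q6 -0.14365288844281118
6.95 T [0.04 0.96 0.08] F [-5.1  1.1 -1.3] yaw 33.93 w 0.04656404827507121 [0.55976749 0.19034648 0.20373943] q6 -0.3941364315707705
7.35 T [0.06 0.87 0.1 ] F [-4.7  0.9 -1.9] yaw 39.34 w 0.04667377210561427 [0.55981944 0.19037062 0.20373677] q6 -0.4884928583356076
7.75 T [0.22 0.73 0.08] F [-6.4 -0.1 -0.5] yaw 42.94 w 0.046900617376507345 [0.55991868 0.19042282 0.20376656] q6 -0.5514284486481544
```

```bash
python3 -m creep '[[1,0,0,0,0,0,-0.02],[1,0,0,0,0,0,-0.02],[1,0,0,0,0,0,-0.02],[1,0,0,0,0,0,-0.02]]'>/dev/null; python3 o.py
python3 -m creep '[[1,0,0,0,0,0,-0.02],[1,0,0,0,0,0,-0.02],[1,0,0,0,0,0,-0.02],[1,0,0,0,0,0,-0.02]]'>/dev/null; python3 o.py
python3 - <<'E'
from h import *
snap('side','side3.png'); snap('top','top3.png')
a=cv2.imread('pics/side3.png'); cv2.imwrite('pics/c3.png',cv2.resize(a[120:180,185:260],None,fx=8,fy=8,interpolation=cv2.INTER_CUBIC))
E
```

```text
8.15 T [-0.34  0.36 -0.07] F [-1.  -1.3 -3.1] yaw 46.55 w 0.046598508320363156 [0.56052878 0.18985949 0.20379437] q6 -0.6148694659172138
8.55 T [-0.45  0.21 -0.02] F [-1.1 -3.7 -5. ] yaw 50.18 w 0.04679433065513016 [0.56060409 0.18995367 0.20385492] q6 -0.6780500110672646
```

View pics/c3.png

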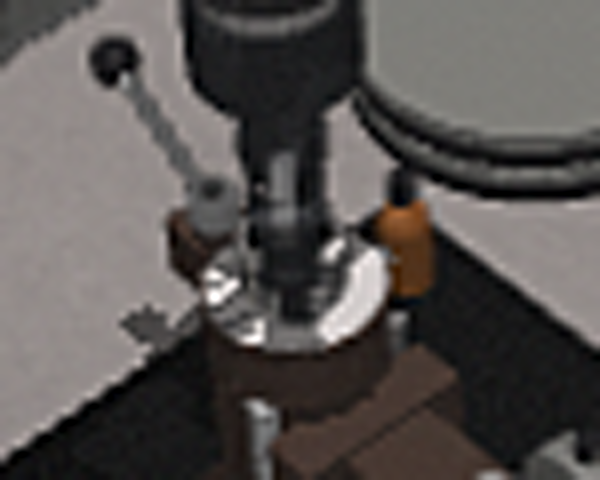

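The grip hides the dial's line, and only the lever, dropper and scale are visible. I've felt no stop yet, so I'll carry on carefully.

```bash
for i in 1 2; do :; done
python3 -m creep '[[1,0,0,0,0,0,-0.02],[1,0,0,0,0,0,-0.02],[1,0,0,0,0,0,-0.02]]'>/dev/null; python3 o.py
python3 -m creep '[[1,0,0,0,0,0,-0.02],[1,0,0,0,0,0,-0.02],[1,0,0,0,0,0,-0.02]]'>/dev/null; python3 o.py
```

```text
8.95 T [-0.54  0.07 -0.02] F [-0.7 -4.6 -4.7] yaw 53.78 w 0.04664575474517728 [0.56064377 0.1900368  0.20390783] q6 -0.7407329007569907
9.25 T [-0.07  0.71  0.  ] F [-5.2 -1.5 -3.1] yaw 57.41 w 0.046623298837909964 [0.55945001 0.19094088 0.20399766] q6 -0.8037683170978238
```

```bash
python3 -m creep '[[-1,0,0,0,0,0,0],[-1,0,0,0,0,0,0],[-1,0,0,0,0,0,0],[-1,0,0,0,0,0,0],[-1,0,0,0,0,0,0],[-1,0,0,-0.1,0,0,0],[-1,0,0,-0.3,0,0,0],[-1,0,0,-0.6,0,0,0],[-1,0,0,-0.9,0,0,0],[-1,0,0,-0.9,0,0,0],[-1,0,0,-0.9,0,0,0]]'>/dev/null; python3 o.py
python3 - <<'E'
from h import *
snap('side','side4.png')
a=cv2.imread('pics/side4.png'); cv2.imwrite('pics/c4.png',cv2.resize(a[120:180,185:260],None,fx=8,fy=8,interpolation=cv2.INTER_CUBIC))
E
```

```text
10.35 T [-0.01  0.03  0.02] F [-0.2 -0.1  0.1] yaw 57.46 w 0.08524659817523769 [0.56076631 0.19032139 0.31357478] q6 -0.8050246169381281
```

View pics/c4.png

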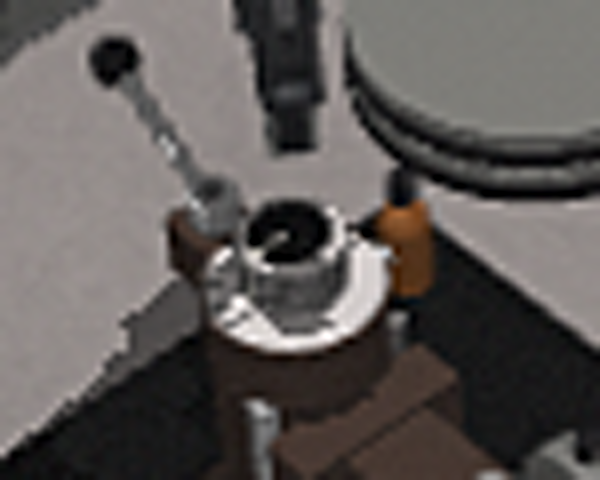

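The line now runs from (290,232) to about (255,245) in this crop. I'll measure its angle by sampling brightness along radii on the dial-top plane.

```bash
cat >> h.py <<'E'
def dial(d,c=(.560,.190),z=.2335):
    g=np.array(d['color']).mean(2).astype(np.float32)
    th=np.radians(np.arange(-180,180,2)); out=[]
    for t in th:  # t: clockwise from -x (towards +y)
        p=np.array([proj(d,(c[0]-r*np.cos(t),c[1]+r*np.sin(t),z)) for r in np.linspace(.005,.016,8)],np.float32)
        out.append(cv2.remap(g,p[:,:1],p[:,1:],cv2.INTER_LINEAR).mean())
    o=np.array(out); w=np.clip(o-np.median(o)-0.4*(o.max()-np.median(o)),0,None)
    return np.degrees(np.angle((w*np.exp(1j*th)).sum())),np.round(o[::5]).astype(int).tolist()
def line(d,z=.2335,c=(.560,.190)):
    # disc centre = dark blob centroid incl. line, line = bright inside
    pass
E
python3 - <<'E'
from h import *
for f in('top0','top1','side2','side4'):
    d=dict(np.load(f'pics/{f}.png.npz'))
    for dx,dy in((0,0),(.002,0),(0,.002)): print(f,dial(d,(.56+dx,.19+dy))[0],end=' ')
    print(dial(d)[1])
E
```

```text
top0 44.0037560318953 top0 37.53350860603169 top0 36.46648418731188 [35, 35, 36, 37, 37, 37, 37, 37, 37, 37, 37, 37, 37, 38, 37, 36, 36, 38, 41, 50, 65, 85, 98, 96, 80, 63, 49, 42, 37, 35, 33, 32, 32, 33, 33, 34]
top1 44.03755769357964 top1 37.570542918010936 top1 36.56097368777307 [35, 36, 37, 37, 36, 35, 36, 37, 37, 38, 37, 37, 37, 38, 37, 36, 36, 38, 41, 49, 65, 84, 98, 96, 80, 62, 49, 42, 36, 34, 33, 32, 32, 32, 33, 35]
side2 41.95604302256176 side2 34.90323294246704 side2 32.12765522020769 [26, 24, 19, 19, 18, 18, 20, 21, 21, 20, 17, 18, 18, 19, 20, 22, 25, 28, 34, 47, 67, 90, 89, 82, 77, 57, 39, 25, 22, 23, 21, 20, 21, 23, 27, 26]
side4 -0.296160354198351 side4 0.2671793504125659 side4 -11.93749454432687 [16, 17, 15, 15, 14, 13, 14, 17, 20, 20, 14, 15, 12, 13, 19, 26, 41, 63, 77, 61, 42, 30, 22, 16, 13, 12, 13, 12, 14, 17, 15, 15, 15, 17, 17, 15]
```

The dial was at about 42°, which is click 2, and now reads 0°. It reached the zero stop and the fingers slipped after that. Next I'll regrasp here and turn it up four clicks.

```bash
python3 -m creep '[[-1,0,0,0.3,0,0,0],[-1,0,0,0.6,0,0,0],[-1,0,0,0.8,0,0,0],[-1,0,0,0.9,0,0,0],[-1,0,0,0.9,0,0,0],[-1,0,0,0.9,0,0,0],[1,0,0,0.9,0,0,0],[1,0,0,0.9,0,0,0],[1,0,0,0.9,0,0,0],[1,0,0,0.9,0,0,0],[1,0,0,0.9,0,0,0],[1,0,0,0.9,0,0,0],[1,0,0,0.9,0,0,0],[1,0,0,0.9,0,0,0],[1,0,0,0.9,0,0,0]]'; python3 o.py
```

```text
time: 11.9
eef_pos: [0.5607, 0.19, 0.2054]
tcp_rot: [[-0.843, 0.538, 0.002], [0.538, 0.843, -0.0], [-0.001, 0.001, -1.0]]
contact_force: [-2.5, -1.3, 5.0]
grip_width: 0.0465
gripper_force: 61.3
11.9 T [-0.25  0.33 -0.04] F [-2.5 -1.3  5. ] yaw 57.47 w 0.046526287519529676 [0.56067881 0.19004997 0.20539867] q6 -0.8051091069606455
```

```bash
python3 -m creep '[[1,0,0,0,0,0,0.025],[1,0,0,0,0,0,0.05],[1,0,0,0,0,0,0.075],[1,0,0,0,0,0,0.1],[1,0,0,0,0,0,0.125],[1,0,0,0,0,0,0.15],[1,0,0,0,0,0,0.175],[1,0,0,0,0,0,0.2],[1,0,0,0,0,0,0.225],[1,0,0,0,0,0,0.25],[1,0,0,0,0,0,0.275],[1,0,0,0,0,0,0.3],[1,0,0,0,0,0,0.325],[1,0,0,0,0,0,0.35],[1,0,0,0,0,0,0.375],[1,0,0,0,0,0,0.4],[1,0,0,0,0,0,0.42],[1,0,0,0,0,0,0.44],[1,0,0,0,0,0,0.45],[1,0,0,0,0,0,0.45]]' >/dev/null; python3 o.py
python3 -m creep '[[1,0,0,0,0,0,0],[1,0,0,0,0,0,0]]' >/dev/null; python3 o.py
python3 -m creep '[[-1,0,0,0,0,0,0],[-1,0,0,0,0,0,0],[-1,0,0,0,0,0,0],[-1,0,0,0,0,0,0],[-1,0,0,0,0,0,0],[-1,0,0,-0.1,0,0,0],[-1,0,0,-0.3,0,0,0],[-1,0,0,-0.6,0,0,0],[-1,0,0,-0.9,0,0,0],[-1,0,0,-0.9,0,0,0],[-1,0,0,-0.9,0,0,0]]'>/dev/null; python3 o.py
python3 - <<'E'
from h import *
d=snap('side','side5.png'); print(dial(d)); snap('top','top5.png')
E
```

```text
13.9 T [-0.64  1.39  0.09] F [-7.5 -4.4  9.4] yaw -23.58 w 0.04653668085523673 [0.55899857 0.18954863 0.20538472] q6 0.6094620085657345
14.1 T [-0.6   1.36  0.15] F [-8.5 -4.2  9.6] yaw -23.52 w 0.04636688815834685 [0.55899027 0.18956132 0.2053818 ] q6 0.6085393506451127
15.2 T [-0.01  0.05 -0.05] F [-1.  -0.6 -0.4] yaw -23.53 w 0.08528796980255432 [0.56075925 0.19034841 0.31353892] q6 0.6086193338499438
(np.float64(83.26317849749884), [26, 23, 19, 19, 19, 19, 21, 22, 22, 21, 19, 20, 18, 17, 16, 18, 20, 20, 21, 22, 23, 26, 32, 40, 61, 89, 116, 110, 79, 48, 29, 23, 17, 18, 24, 26])
```

The dial reads about 83°, so it's on click four (80° plus the same small offset as before). For the lever, I'll straddle the ball and push it with the trailing finger along its arc.

```bash
python3 -m creep '[[0.05,0.56,-0.18,0,0,0,0],[0.05,0.56,-0.18,0,0,0,0],[0.05,0.56,-0.18,0,0,0,0],[0.05,0.56,-0.18,0,0,0,0]]' >/dev/null
python3 -m creep '[[0.05,0.56,-0.18,0,0,0,-0.076],[0.05,0.56,-0.18,0,0,0,-0.076],[0.05,0.56,-0.18,0,0,0,-0.076],[0.05,0.56,-0.18,0,0,0,-0.076],[0.05,0.56,-0.18,0,0,0,-0.076],[0.05,0.56,-0.18,0,0,0,-0.076]]'
python3 - <<'E'
from h import *
d=snap('side','side6.png');print(dial(d)[0])
a=cv2.imread('pics/side6.png'); cv2.imwrite('pics/c6.png',cv2.resize(a[90:180,165:265],None,fx=6,fy=6,interpolation=cv2.INTER_CUBIC))
E
```

```text
time: 16.3
eef_pos: [0.5748, 0.3293, 0.3123]
tcp_rot: [[0.173, 0.985, 0.0], [0.985, -0.173, -0.0], [-0.0, 0.0, -1.0]]
contact_force: [0.5, 0.1, 0.3]
grip_width: 0.0405
gripper_force: 0.0
81.209117570763
```

View pics/c6.png

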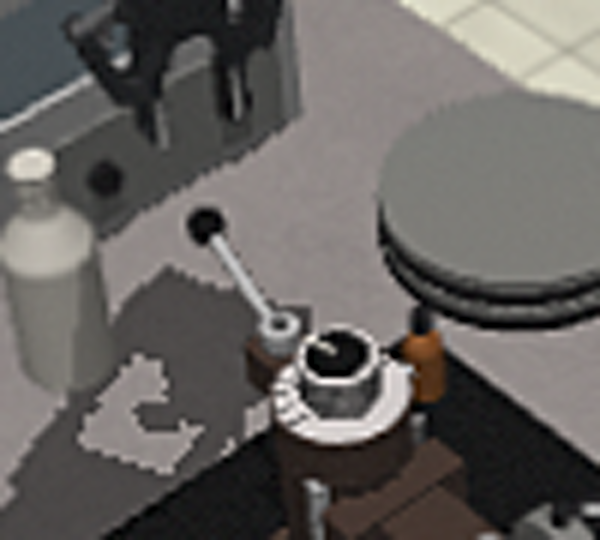

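The fingers, at (160,140) and (235,115), straddle the spot above the ball at (207,226). Descending.

```bash
python3 -m creep '[[0.05,0,0,0.2,0,0,0],[0.05,0,0,0.4,0,0,0],[0.05,0,0,0.5,0,0,0],[0.05,0,0,0.6,0,0,0],[0.05,0,0,0.7,0,0,0],[0.05,0,0,0.8,0,0,0],[0.05,0,0,0.85,0,0,0],[0.05,0,0,0.85,0,0,0]]'
python3 - <<'E'
import numpy as np
# arc rows: start tool at phi0 centre; lead s=8mm ahead
piv=np.array([.560,.246]); p0=np.array([.5748,.3293])
x0=np.array([.173,.985]);y0=np.array([.985,-.173])
for ph in np.linspace(.2,1.2,11):
    t=np.array([np.cos(ph),-np.sin(ph)]); p=piv+.085*np.array([np.sin(ph),np.cos(ph)])+.008*t
    D=p-p0; yaw=-ph; print(round(ph,2),np.round([D@x0/.12,D@y0/.12,(ph-.174)/np.pi],3))
E
```

```text
time: 17.15
eef_pos: [0.5742, 0.3306, 0.209]
tcp_rot: [[0.171, 0.985, -0.001], [0.985, -0.171, -0.001], [-0.001, -0.001, -1.0]]
contact_force: [-0.5, -0.3, -0.1]
grip_width: 0.0404
gripper_force: 0.0
0.2 [0.001 0.084 0.008]
0.3 [-0.011  0.154  0.04 ]
0.4 [-0.03   0.222  0.072]
0.5 [-0.055  0.289  0.104]
0.6 [-0.088  0.352  0.136]
0.7 [-0.126  0.412  0.167]
0.8 [-0.17   0.468  0.199]
0.9 [-0.22   0.519  0.231]
1.0 [-0.274  0.565  0.263]
1.1 [-0.333  0.605  0.295]
1.2 [-0.395  0.639  0.327]
```

```bash
python3 -m creep '[[0.05,0,0.04,0,0,0,0],[0.05,0,0.084,0,0,0,0.008],[0.05,-0.005,0.12,0,0,0,0.024],[0.05,-0.011,0.154,0,0,0,0.04],[0.05,-0.02,0.188,0,0,0,0.056],[0.05,-0.03,0.222,0,0,0,0.072],[0.05,-0.042,0.256,0,0,0,0.088],[0.05,-0.055,0.289,0,0,0,0.104],[0.05,-0.07,0.32,0,0,0,0.12],[0.05,-0.088,0.352,0,0,0,0.136],[0.05,-0.107,0.382,0,0,0,0.152],[0.05,-0.126,0.412,0,0,0,0.167]]' ; python3 o.py
python3 -m creep '[[0.05,-0.012,0.034,0,0,0,0.016],[0.05,-0.012,0.034,0,0,0,0.016]]' | head -2 ; python3 o.py
```

```text
time: 18.35
eef_pos: [0.6209, 0.3076, 0.2107]
tcp_rot: [[0.644, 0.765, 0.0], [0.765, -0.644, 0.001], [0.001, -0.0, -1.0]]
contact_force: [-3.9, 1.2, 0.9]
grip_width: 0.0407
gripper_force: 1.2
18.35 T [0.12 0.37 0.01] F [-3.9  1.2  0.9] yaw -40.08 w 0.04069042193023877 [0.62093666 0.30760667 0.21073174] q6 1.0486972850881984
time: 18.55
eef_pos: [0.6236, 0.3037, 0.2106]
18.55 T [ 0.09 -0.   -0.  ] F [-0.2  1.   0.5] yaw -42.9 w 0.04053177098003704 [0.62364225 0.30371637 0.21064972] q6 1.0912489356815729
```

Run:
```python
import numpy as np
piv=np.array([.560,.246]); p0=np.array([.6236,.3037]);a=np.radians(-42.9)
y0=np.array([np.cos(a),np.sin(a)]);x0=np.array([-y0[1],y0[0]])
for ph in np.arange(.8,1.26,.05):
    t=np.array([np.cos(ph),-np.sin(ph)]); p=piv+.085*np.array([np.sin(ph),np.cos(ph)])+.008*t
    D=p-p0; print(round(ph,2),np.round([D@x0/.12,D@y0/.12,(ph+a)/np.pi],3))
```

```text
0.8 [-0.009  0.042  0.016]
0.85 [-0.015  0.077  0.032]
0.9 [-0.023  0.112  0.048]
0.95 [-0.032  0.146  0.064]
1.0 [-0.043  0.18   0.08 ]
1.05 [-0.056  0.213  0.096]
1.1 [-0.071  0.245  0.112]
1.15 [-0.087  0.277  0.128]
1.2 [-0.105  0.308  0.144]
1.25 [-0.124  0.338  0.16 ]
```

```bash
python3 -m creep '[[0.05,-0.009,0.042,0,0,0,0.016],[0.05,-0.015,0.077,0,0,0,0.032],[0.05,-0.023,0.112,0,0,0,0.048],[0.05,-0.032,0.146,0,0,0,0.064],[0.05,-0.043,0.18,0,0,0,0.08],[0.05,-0.056,0.213,0,0,0,0.096],[0.05,-0.071,0.245,0,0,0,0.112],[0.05,-0.071,0.245,0,0,0,0.112]]' |head -2; python3 o.py
python3 -m creep '[[0.05,-0.008,0.016,0,0,0,0.008],[0.05,-0.016,0.032,0,0,0,0.016],[0.05,-0.016,0.032,0,0,0,0.016]]' | head -2 ; python3 o.py
python3 -m creep '[[0.05,-0.009,0.015,0,0,0,0.008],[0.05,-0.017,0.031,0,0,0,0.016],[0.05,-0.017,0.031,0,0,0,0.016]]' | head -2 ; python3 o.py
```

```text
time: 19.35
eef_pos: [0.6393, 0.2774, 0.2105]
19.35 T [ 0.17 -0.09 -0.01] F [-0.7  0.3 -0.1] yaw -62.96 w 0.04041301012627745 [0.63927032 0.27743009 0.21051972] q6 1.3984424364587422
time: 19.65
eef_pos: [0.6388, 0.2732, 0.2102]
19.65 T [ 0.4  -0.02 -0.08] F [1.1 1.6 1.1] yaw -65.86 w 0.040604813615610365 [0.63877647 0.27316032 0.21019267] q6 1.4434296572115353
time: 19.95
eef_pos: [0.6384, 0.2686, 0.21]
19.95 T [ 0.41 -0.11  0.07] F [0.8 2.  0.8] yaw -68.79 w 0.04059984686182546 [0.6383899  0.26858904 0.21004484] q6 1.4884265444717597
```

```bash
python3 -m creep '[[0.05,0,0.02,0,0,0,0],[0.05,0,0.02,0,0,0,0],[0.05,0,0.02,0,0,0,0]]' | head -2 ; python3 o.py
python3 -m creep '[[0.05,0,0.02,0,0,0,0],[0.05,0,0.02,0,0,0,0],[0.05,0,0.02,0,0,0,0]]' | head -2 ; python3 o.py
```

```text
time: 20.25
eef_pos: [0.639, 0.2672, 0.21]
20.25 T [ 0.75 -0.04 -0.01] F [-0.7  4.6  0.4] yaw -68.68 w 0.04041782717362837 [0.63903208 0.26717891 0.20999367] q6 1.483655020030598
time: 20.55
eef_pos: [0.6392, 0.2669, 0.2099]
20.55 T [ 1.73  0.21 -0.05] F [-2.2 11.2  0.6] yaw -68.6 w 0.04040478621709913 [0.63916734 0.26693514 0.20993726] q6 1.480174074027714
```

```bash
python3 -m creep '[[0.05,0,0.02,0,0,0,0],[0.05,0,0.02,0,0,0,0],[0.05,0,0.02,0,0,0,0]]' | head -2 ; python3 o.py
python3 -m creep '[[0.05,0,-0.06,0,0,0,0],[0.05,0,-0.11,0,0,0,0],[0.05,0,-0.11,0,0,0,0],[0.05,0,-0.11,0,0,0,0]]' | head -2 ; python3 o.py
```

```text
time: 20.85
eef_pos: [0.6393, 0.2667, 0.2099]
20.85 T [2.55 0.49 0.04] F [-3.1 17.7  0. ] yaw -68.52 w 0.040616503752488355 [0.63931466 0.26668959 0.20993378] q6 1.476674712168881
time: 21.25
eef_pos: [0.6363, 0.2738, 0.2099]
21.25 T [-0.03 -0.02 -0.04] F [ 0.7 -0.3 -0. ] yaw -68.73 w 0.0408106251686935 [0.63629293 0.2737937  0.20991671] q6 1.4959668889986548
```

```bash
python3 -m creep '[[0.05,0,0,-0.2,0,0,0],[0.05,0,0,-0.4,0,0,0],[0.05,0,0,-0.7,0,0,0],[0.05,0,0,-1,0,0,0],[0.05,0,0,-1,0,0,0],[0.05,0,0,-1,0,0,0]]' | head -2 ; python3 o.py
python3 -m creep '[[0.05,0.3,0,-0.6,0,0,0],[0.05,0.6,0,-0.6,0,0,0],[0.05,1,0,-0.6,0,0,0],[0.05,1,0,-0.6,0,0,0],[0.05,1,0,-0.6,0,0,0]]' | head -2
python3 - <<'E'
from h import *
d=snap('side','side7.png');t=snap('top','top7.png');print(dial(d),dial(t)[0])
a=cv2.imread('pics/side7.png')[90:180,165:265]; b=cv2.imread('pics/top7.png')[125:245,75:225]
a=cv2.resize(a,(400,360),interpolation=cv2.INTER_CUBIC);b=cv2.resize(b,(400,360),interpolation=cv2.INTER_CUBIC)
cv2.imwrite('pics/c7.png',np.hstack([a,b]))
E
```

```text
time: 21.85
eef_pos: [0.6366, 0.2738, 0.3308]
21.85 T [-0.04  0.01 -0.  ] F [-0.4 -0.3 -0.4] yaw -68.76 w 0.04099584576496582 [0.63662155 0.27382884 0.33083708] q6 1.4960307147210548
time: 22.35
eef_pos: [0.7084, 0.3005, 0.3673]
(np.float64(81.18294457870795), [27, 24, 20, 20, 18, 18, 18, 20, 21, 21, 19, 18, 16, 16, 17, 18, 20, 19, 19, 19, 18, 22, 31, 42, 73, 114, 145, 123, 83, 53, 30, 24, 20, 22, 27, 27]) 80.77566784772281
```

View pics/c7.png

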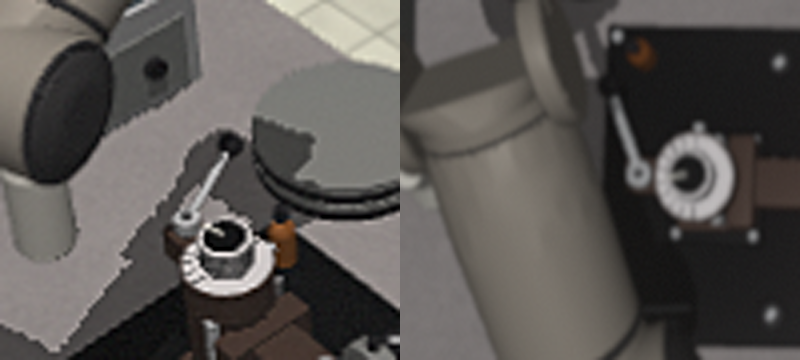

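The lever is home: hub at (637,175) and ball at (610,85), about 70° round. The dial reads 81°, which is click four, and the dropper and bottle haven't moved.

```bash
python3 -c "
from bench import env;print(env.job_done())"
```

```text
the job is handed in; nothing more can be done
None
```

I turned the dial back to its zero stop and up four clicks (the cameras read about 81° against a nominal 80°), then swung the clamp lever home to its stop; nothing loose appeared to have moved, and I handed the job in after about 22 s of robot time.

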